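Walk the loaded toolbox home into its bench frame

TASK

Walk the heavy toolbox forward across the bench into its steel frame by pushing its two rear corners in turn, a little at a time: never push on it with more than about 20 N, keep off the fragile plastic drawer fronts in the middle of its rear wall, never let it swing far out of line with the frame, and do not lift or tip it. Bring it home so that both sprung buffers on the rail are well pressed in, then swing the keeper bar round behind it so that it is locked there. Leave the other things on the bench alone.

Things in the scene. Friction and masses are not known exactly. Their poses are not given: they have to be found in the camera images.
- toolbox: Low grey steel toolbox, loaded (about 2.7 kg), 120 mm deep (x), 300 wide (y), 84 high plus a flat lid strap (to 92) that cannot be gripped. Origin: centre of its underside, at bench level. Four feet 7 mm high at x +-26, y +-100 mm; above them upright walls. Starts 20 to 60 mm short of the buffers, +x face towards them.
- rear_left (a point): Toolbox's rear left corner: on the rear (-x) wall at its +y edge, 30 mm above the bench; (-60, 150, 30) mm in the toolbox's frame, same axes. Push low on the wall close to this corner: moving one corner forward takes about 8 to 14 N (more against a buffer) and turns the box about the feet of its other side.
- rear_right (a point): Toolbox's rear right corner, the same at the -y edge: (-60, -150, 30) mm in the toolbox's frame, same axes.
- frame: Fixed dark steel frame: a rail 400 mm long (y), 50 high, 30 thick, whose face towards the toolbox is the plane x = 0; a strip 3 mm thick, 34 wide runs back from it along y = -215 and carries the keeper's post at x = -137.5 mm. Origin: on the bench under the middle of the rail's face; +x is the way the toolbox has to go.
- buffer_left (a joint): Left sprung buffer on the rail, at y = +110 mm of the frame, 32 mm above the bench: a rubber plunger 24 mm across, its face at x = -8 mm when free. Value: how far it is pressed in, 0 to 0.008 m; spring 0.6 N per mm. Home is pressed in by more than 2 mm; 4 mm is a good aim.
- buffer_right (a joint): Right sprung buffer, the same at y = -110 mm of the frame.
- keeper (a joint): Steel keeper bar on a post at x = -137.5, y = -215 mm of the frame; 16 mm wide, 92 long from the pivot, 15 to 27 mm above the bench. At 0 it points to the frame's -x; it swings clockwise from above to 1.571, pointing to +y, just behind the toolbox's rear wall, and gets there only if the toolbox is home. Stays where it is left; about 1.1 N at the knob moves it.
- keeper_pivot (a point): Top of the keeper's pivot, 29 mm above the bench, on the pivot axis.
- keeper_knob (a point): Top centre of the keeper's upright black knob (16 mm diameter, from 25 to 73 mm above the bench), 75 mm from the pivot axis along the bar.
- screw_jar: Bystander: glass jar with a steel cap, 64 mm diameter, 85 high, standing to the left of the work. Origin: centre of its underside.
- tape: Bystander: black tape measure, 30 x 70 x 62 mm high, standing to the left of the work. Origin: centre of its underside.
- wrench: Bystander: steel wrench 180 mm long, lying to the right of the work. Origin: under its middle.
- drawers: Fragile grey plastic drawer fronts on the middle of the toolbox's rear (-x) wall, 180 mm wide (y), 48 high, standing 8 mm proud at most. Only the bare steel 60 mm at each end of the wall may be pushed. Origin: their centre, (-62, 0, 46) mm in the toolbox's frame.

How it is judged (in metres and radians):
On the way, in this order (a step that is already met when the one before it is completed fails the run):
1. the toolbox is home: both buffers are pressed in by more than 2 mm (value of joint each of buffer_left, buffer_right above 0.002 m), for 0.2 s.
2. the keeper is swung fully round behind the toolbox (value of joint keeper above 1.4 rad), for 0.2 s.
At the end, for the whole second after the job is handed in: Both buffers are pressed in by more than 2 mm by the toolbox, which stands flat and still, and the keeper is swung round past 1.4 rad, behind the toolbox (all of step 1 and value of joint keeper above 1.4 rad and linear speed of toolbox below 0.01 m/s and angle between toolbox's own z axis and vertical below 0.05 rad); the robot touches nothing.
It fails at once if the robot pushes on the toolbox with more than 22 N (contact force between any of the fingers, the arm and toolbox above 22 N).
It fails at once if the robot pushes on the plastic drawer fronts with more than 2 N (contact force between any of the fingers, the arm and drawers above 2 N).
It fails at once if the toolbox swings more than 0.4 rad out of line with the frame (angle between the x axis of toolbox and the x axis of frame, either way round above 0.4 rad).
It fails at once if the toolbox is tipped by more than 0.1 rad or lifted by more than 10 mm (angle between toolbox's own z axis and vertical above 0.1 rad or height (world z) of toolbox above 0.01 m).
It fails at once if the jar, the tape or the wrench is moved by more than 20 mm (distance of any of screw_jar, tape, wrench from where it was at the start of the episode above 0.02 m).
It also fails if it takes over 64 s, if anything falls off the work surface, if the arm or the gripper's body presses on something with over 40 N, if the wrist force passes 120 N, or if a joint passes its speed limit or range.

ROBOT

A 6-joint arm with a two-finger parallel gripper is mounted at the origin on the work surface. World frame = base frame: x ahead of the robot, y to its left, z up, the work surface at z = 0. Lengths are in m, angles in degrees, forces in N, time in s.
With the tool pointing down it reaches from about 0.325 to 0.925 m from the base axis. Payload 3.1 kg.
Tool frame: the origin (TCP) lies on the centre line of the jaws, within the pads' length; the fingertips stand 22 mm ahead of it and the grasp point (between the pads) lies 3 mm ahead of it; z points along the fingers, y is the line along which they close (so a half turn about z gives the same grasp; the last joint's range is limited). The gripper opens to 85 mm and grips with 20 to 120 N. Pads are 22 mm wide; open, the fingers measure 114 mm over their backs; the gripper's body (76 mm by 85 mm) begins 54 mm behind the grasp point. The pads swing forward as they close: fully open they stand 13 mm farther back than shut.
Start: joints at [67.54, 12.427, 92.441, -0, 75.132, -6.429], TCP at [0.173, 0.601, 0.253] pointing down, gripper open.
Joint ranges: [-157.48, 157.48], [-44.54, 120.13], [17.64, 146.25], [-64.5, 244.5], [7.68, 150.69], [-147.95, 147.95]. Speed limits (degrees/s): [159.86, 159.86, 180, 180, 180, 180].

INTERFACE

Orientations are given as a 3x3 rotation matrix whose columns are the frame's x, y, z axes.
In Python, from station import bot, cams, job gives the robot as it stands. The module is installed in compiled form; this text tells all that it offers.
- The arm moves only by the tool move_arm, never from a script. Its argument "increments" is a list that holds one entry, the list of rows, each a list of 7 numbers: the closure, from -1 (fully open) to 1 (shut), then the shift along the tool's x, y, z in units of 0.2 m (1.0 is 0.2 m), then the turn, a rotation vector about the tool's x, y, z in units of 180 degrees (1.0 is 180 degrees). A call has 1 to 5 rows; each row is the pose to reach, as a shift and turn from the pose commanded when the call began, along the tool's axes at that moment, turning the shorter way round; what a row does not reach only later rows make up. A row lasts 1/12 s, in which the tool goes at most 41.7 mm and 7.16 degrees, less where a joint would pass 70% of its speed; a pose out of reach is approached as far as the arm can. A call with a number of a shift or a turn outside -1 to 1 is refused whole. A call with a gripper value outside its range is refused whole. The fingers move at their own pace and stop on an object; "squeeze" is the grip in N (left out, the last holds). Time passes only in rows, so rows that repeat a pose let the fingers close. It gives the time, the measured TCP pose, the force, the opening and the grip force at its end, in the units of the state.
- bot.get_obs(): the state, without advancing time (a new reading comes with each control period).
- cams.camera(name): name is "scene" or "top" or "wrist"; returns a dict with "image" (384x512x3 uint8, blue, green, red), "intrinsics" (3x3 intrinsics, pixels), "T" (4x4, takes a point from camera to world coordinates). Camera axes: x right, y down, z forward; pixel columns grow to the right and rows downward; lengths in m; the calibration is good to about 2 mm. A picture is of the moment at which its call begins. There is no depth.
- job.job_done(): hands the job in; it is judged then, once.
The state is a dict: "time": time; "q": joint angles; "qd": joint speeds; "effort": joint torques, N m; "tcp_pos": TCP position; "orientation": TCP orientation; "force": force on the tool from outside, world axes, zero at the start; "wrist_torque": the same for the moment, N m; "gripper_width": opening from 0.0 (shut) to 1.0 (fully open); "grasp_force": force on a finger pad.
Only numpy, scipy, OpenCV 4.12 (cv2) and the standard library are available. Lean on these libraries where they do the work, as an engineer would, in place of code of your own. Each camera call takes 0.05 s, during which the arm holds its last target. There are 200 camera calls.

## Working session

There is one attempt and no reset: what is moved stays moved. The work goes in short steps, Python scripts to look and compute and a tool call to move; the robot and the scene stay as the last step left them, time stands still between calls to the robot, and variables do not carry over. Pictures are saved under pics/ and viewed, at most 10 in all, crops included, and the job is handed in when it is done.

Besides the shell and the picture viewer there is one more tool, called by a JSON object that holds its "op" and its "data", one argument or row to a line. move_arm: Moves the arm, as the interface text tells. Shifts and turns lie within -1 to 1; 1 stands for 0.2 m of shift or 180 degrees of turn. Its arguments: {"type":"object","properties":{"increments":{"type":"array"},"squeeze":{"type":"number"}},"required":["increments"]}

```bash
mkdir -p pics; cat > h.py <<'E'
import numpy as np, cv2
from station import bot, cams, job
def save(n,f):
    c=cams.camera(n); cv2.imwrite(f,c["image"]); np.savez(f[:-4],K=c["intrinsics"],T=c["T"]); return c
def px2w(f,u,v,z):
    d=np.load(f[:-4]+'.npz'); K,T=d['K'],d['T']
    r=T[:3,:3]@np.linalg.solve(K,[u,v,1]); o=T[:3,3]; return o+r*(z-o[2])/r[2]
E
python3 - <<'E'
from h import *
a=save("top","pics/top.png"); b=save("scene","pics/scene.png")
for c in(a,b): print(c["T"].round(3).tolist(),c["intrinsics"].tolist())
o=bot.get_obs(); print(o)
E
```

```text
[[-0.003, -0.996, 0.092, 0.44], [-1.0, 0.003, -0.007, -0.05], [0.007, -0.092, -0.996, 1.368], [0.0, 0.0, 0.0, 1.0]] [[428.1969182351745, 0.0, 261.1832023501834], [0.0, 428.1969182351745, 191.88431736879355], [0.0, 0.0, 1.0]]
[[0.156, 0.641, -0.751, 1.834], [0.988, -0.1, 0.119, -0.24], [0.001, -0.761, -0.649, 1.197], [0.0, 0.0, 0.0, 1.0]] [[497.69425407780693, 0.0, 257.42070707225986], [0.0, 497.69425407780693, 191.06398740395863], [0.0, 0.0, 1.0]]
{'time': 0.1, 'q': array([ 6.75415417e+01,  1.24746587e+01,  9.25208852e+01,  4.80919940e-05,
        7.51332354e+01, -6.42667053e+00]), 'qd': array([ 0.02292393, -0.07901466, -0.17594794, -0.01475137, -0.0396369 ,
       -0.00573306]), 'effort': array([-1.60072599e-03, -3.98085523e+01, -3.04968202e+01, -2.73589985e-04,
        4.34113303e-03, -1.62781686e-05]), 'tcp_pos': array([0.17229538, 0.60005255, 0.25206015]), 'orientation': array([[-9.61108456e-01,  2.76169871e-01, -8.59370991e-04],
       [ 2.76171093e-01,  9.61106245e-01, -2.07684354e-03],
       [ 2.52385212e-04, -2.23340532e-03, -9.99997474e-01]]), 'force': array([-0.41165236,  0.32346078, -0.03755423]), 'wrist_torque': array([-0.01587786,  0.0483889 ,  0.05041977]), 'grasp_force': 0.0, 'gripper_width': 1.0043983255103293}
```

View pics/top.png

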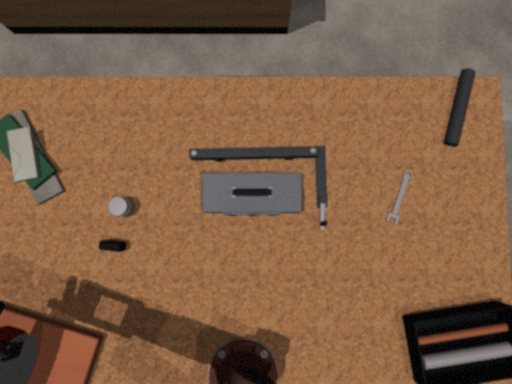

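View pics/scene.png

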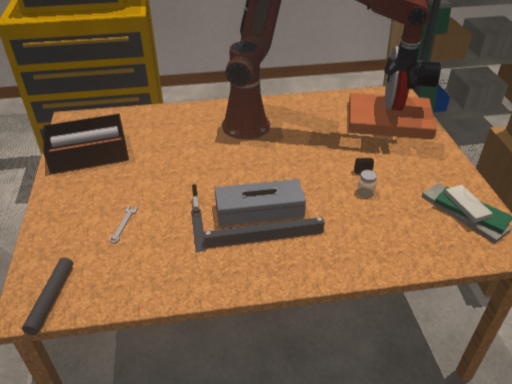

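The top view shows the rail along (191..325, ~150), the box at (202..302, 172..214), the strip at column 321, the knob near (323,226), the jar at (121,206), the tape at (112,245) and the wrench at (400,197). The scene view agrees. I'll enlarge the work area to measure.

```bash
python3 - <<'E'
from h import *
i=cv2.imread("pics/top.png")[140:240,185:345]
cv2.imwrite("pics/crop.png",cv2.resize(i,None,fx=5,fy=5,interpolation=cv2.INTER_CUBIC))
E
```

```text
(no output)
```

View pics/crop.png

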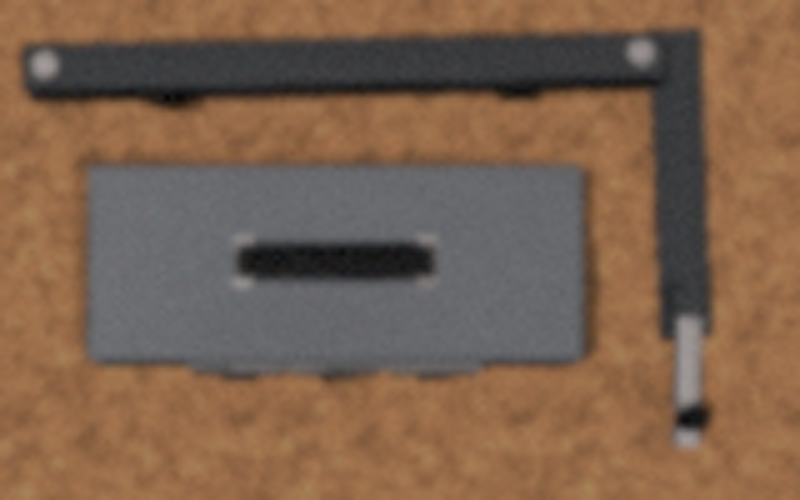

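The crop shows the box's top corners at (90,168), (583,168), (585,360), (90,360). The rail's front top edge runs (33,96) to (655,84), the buffers are at (172,98) and (518,92), the keeper tip is at (688,443) and the knob at (693,415).

```bash
python3 - <<'E'
from h import *
g=lambda u,v,z:px2w("pics/top.png",185+(u+.5)/5-.5,140+(v+.5)/5-.5,z)
R=dict(FL=(90,168,.084),FR=(583,168,.084),RR=(585,360,.084),RL=(90,360,.084),railL=(33,96,.05),railR=(655,84,.05),postL=(43,64,.05),postR=(641,52,.05),tip=(688,443,.027),knob=(693,415,.073),barstart=(688,318,.027),stripendL=(662,335,.003),stripendR=(711,335,.003))
P={k:g(*v) for k,v in R.items()}
for k,v in P.items(): print(k,v.round(4))
d=P['railR']-P['railL'];print('frame yaw',np.degrees(np.arctan2(d[0],-d[1])),np.linalg.norm(d))
d=P['FR']-P['FL'];print('box',np.degrees(np.arctan2(d[0],-d[1])),np.linalg.norm(d), np.linalg.norm(P['FR']-P['RR']))
E
```

```text
FL [0.6152 0.1178 0.084 ]
FR [ 0.6146 -0.1801  0.084 ]
RR [ 0.4984 -0.1799  0.084 ]
RL [0.4993 0.1168 0.084 ]
railL [0.6651 0.1581 0.05  ]
railR [ 0.6719 -0.2291  0.05  ]
postL [0.6852 0.1521 0.05  ]
postR [ 0.6921 -0.2206  0.05  ]
tip [ 0.449  -0.2495  0.027 ]
knob [ 0.4655 -0.2459  0.073 ]
barstart [ 0.5272 -0.2507  0.027 ]
stripendL [ 0.5179 -0.2375  0.003 ]
stripendR [ 0.5178 -0.2688  0.003 ]
frame yaw 1.0013624904463698 0.38723864665299007
box -0.13131580966830622 0.2979322022111737 0.11613463037864093
```

```bash
cat >> h.py <<'E'
from scipy.spatial.transform import Rotation as Ro
def tilt(t): t=np.radians(t); s,c=np.sin(t),np.cos(t); return np.array([[-c,0,s],[0,1,0],[-s,0,-c]])
def to(p,Rt=None):
    o=bot.get_obs(); R=o["orientation"]; d=R.T@(np.array(p)-o["tcp_pos"])/.2
    rv=np.zeros(3) if Rt is None else Ro.from_matrix(R.T@Rt).as_rotvec()/np.pi
    print(o["time"],o["tcp_pos"].round(4),"rows",d.round(4),rv.round(4))
E
python3 - <<'E'
from h import *
to([.30,.42,.22],tilt(15)); to([.44,.097,.16],tilt(15))
E
```

```text
0.1 [0.1723 0.6001 0.2521] rows [-0.8624 -0.6885  0.1616] [-0.0123 -0.083  -0.0885]
0.1 [0.1723 0.6001 0.2521] rows [-1.9812 -2.0467  0.4644] [-0.0123 -0.083  -0.0885]
```

{"op": "move_arm", "data": {
  "increments": [
    [[1,-0.17,-0.14,0.03,-0.0025,-0.0166,-0.0177],[1,-0.34,-0.28,0.06,-0.005,-0.033,-0.035],[1,-0.52,-0.41,0.1,-0.0074,-0.05,-0.053],[1,-0.69,-0.55,0.13,-0.01,-0.066,-0.071],[1,-0.86,-0.69,0.16,-0.0123,-0.083,-0.0885]]
  ],
  "squeeze": 30
}}

```text
time: 0.52
tcp_pos: [0.2922, 0.4308, 0.2225]
orientation: [[-0.965, -0.004, 0.262], [-0.004, 1.0, 0.001], [-0.262, 0.0, -0.965]]
force: [0.3, -0.0, -0.3]
gripper_width: 0.299
grasp_force: 0.0
```

```bash
python3 - <<'E'
from h import *
to([.44,.097,.16],tilt(15))
E
```

```text
0.5167 [0.2922 0.4308 0.2225] rows [-0.6257 -1.6719  0.4929] [0.0004 0.001  0.0011]
```

{"op": "move_arm", "data": {
  "increments": [
    [[1,-0.1,-0.18,0.04,0,0,0],[1,-0.2,-0.37,0.08,0,0,0],[1,-0.3,-0.56,0.12,0,0,0],[1,-0.4,-0.75,0.16,0,0,0],[1,-0.5,-0.94,0.2,0,0,0]]
  ]
}}

```text
time: 0.93
tcp_pos: [0.3945, 0.2499, 0.2103]
orientation: [[-0.966, -0.001, 0.26], [-0.0, 1.0, 0.002], [-0.26, 0.002, -0.966]]
force: [1.2, 1.0, 1.0]
gripper_width: 0.004
grasp_force: 0.0
```

{"op": "move_arm", "data": {
  "increments": [
    [[1,-0.0,-0.17,0.05,0,0,0],[1,-0.0,-0.34,0.12,0,0,0],[1,-0.0,-0.51,0.18,0,0,0],[1,0,-0.68,0.25,0,0,0],[1,0,-0.68,0.25,0,0,0]]
  ]
}}

```text
time: 1.35
tcp_pos: [0.4053, 0.1104, 0.1588]
orientation: [[-0.967, 0.008, 0.254], [0.007, 1.0, -0.003], [-0.254, -0.001, -0.967]]
force: [-1.8, -0.1, -0.7]
gripper_width: 0.002
grasp_force: 0.0
```

```bash
python3 - <<'E'
from h import *
to([.455,.097,.045],tilt(15)); save("wrist","pics/w1.png"); print(bot.get_obs()["force"])
E
```

```text
1.35 [0.4053 0.1104 0.1588] rows [-0.0963 -0.0647  0.6137] [-0.001  -0.0016 -0.0022]
[ 0.03343616 -0.28253382 -0.07662878]
```

View pics/w1.png

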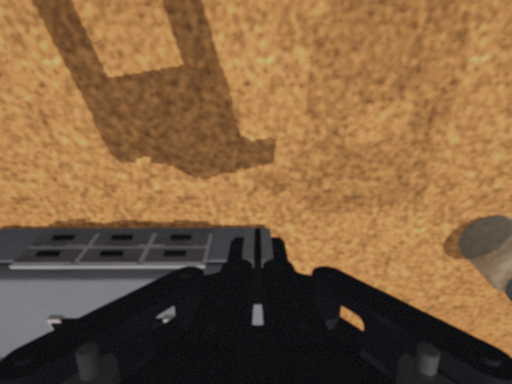

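The wrist view (looking back towards the robot) shows the drawer fronts at columns 20–210, the box's left rear corner at about (268,230) and the finger tips near (258,245), close to the corner. I'll lower the tool behind the wall.

{"op": "move_arm", "data": {
  "increments": [
    [[1,-0.02,-0.07,0.15,0,0,0],[1,-0.04,-0.07,0.3,0,0,0],[1,-0.06,-0.07,0.45,0,0,0],[1,-0.08,-0.07,0.6,0,0,0],[1,-0.08,-0.07,0.6,0,0,0]]
  ]
}}

```text
time: 1.82
tcp_pos: [0.4505, 0.1027, 0.044]
orientation: [[-0.969, -0.001, 0.247], [-0.001, 1.0, 0.001], [-0.247, 0.001, -0.969]]
force: [-1.2, 0.5, -0.3]
gripper_width: 0.0
grasp_force: 0.0
```

```bash
python3 - <<'E'
from h import *
to([.471,.097,.045],tilt(15)); print(bot.get_obs()["force"])
E
```

```text
1.8167 [0.4505 0.1027 0.044 ] rows [-0.1006 -0.0284  0.0204] [ 0.0004 -0.0039  0.0002]
[-1.23468908  0.45515531 -0.34906416]
```

{"op": "move_arm", "data": {
  "increments": [
    [[1,-0.025,-0.01,0.006,0,0,0],[1,-0.05,-0.02,0.012,0,0,0],[1,-0.07,-0.03,0.018,0,0,0],[1,-0.09,-0.03,0.023,0,0,0],[1,-0.1,-0.03,0.025,0,0,0]]
  ]
}}

```text
time: 2.23
tcp_pos: [0.4771, 0.0962, 0.0535]
orientation: [[-0.964, -0.0, 0.265], [0.001, 1.0, 0.002], [-0.265, 0.002, -0.964]]
force: [1.4, 0.5, 0.4]
gripper_width: 0.001
grasp_force: 0.0
```

{"op": "move_arm", "data": {
  "increments": [
    [[1,-0.008,0,0.002,0,0,0],[1,-0.016,0,0.004,0,0,0],[1,-0.024,0,0.006,0,0,0],[1,-0.032,0,0.008,0,0,0],[1,-0.04,0,0.01,0,0,0]]
  ]
}}

```text
time: 2.65
tcp_pos: [0.4819, 0.096, 0.0505]
orientation: [[-0.966, -0.0, 0.257], [0.0, 1.0, 0.002], [-0.257, 0.002, -0.966]]
force: [-5.1, 0.5, 1.5]
gripper_width: 0.001
grasp_force: 2.0
```

{"op": "move_arm", "data": {
  "increments": [
    [[1,-0.01,0,0.003,0,0,0],[1,-0.02,0,0.006,0,0,0],[1,-0.03,0,0.009,0,0,0],[1,-0.04,0,0.012,0,0,0],[1,-0.05,0,0.015,0,0,0]]
  ]
}}

```text
time: 3.07
tcp_pos: [0.4863, 0.0962, 0.0468]
orientation: [[-0.97, 0.0, 0.244], [0.001, 1.0, 0.002], [-0.244, 0.002, -0.97]]
force: [-12.1, 3.0, 5.1]
gripper_width: -0.002
grasp_force: 6.0
```

{"op": "move_arm", "data": {
  "increments": [
    [[1,-0.005,0,0.001,0,0,0],[1,-0.01,0,0.002,0,0,0],[1,-0.015,0,0.003,0,0,0],[1,-0.02,0,0.004,0,0,0]]
  ]
}}

```text
time: 3.4
tcp_pos: [0.4901, 0.0966, 0.0469]
orientation: [[-0.97, 0.0, 0.244], [0.001, 1.0, 0.002], [-0.244, 0.002, -0.97]]
force: [-10.7, 4.1, 2.2]
gripper_width: -0.001
grasp_force: 5.6
```

{"op": "move_arm", "data": {
  "increments": [
    [[1,-0.008,0,0.002,0,0,0],[1,-0.016,0,0.004,0,0,0],[1,-0.024,0,0.006,0,0,0],[1,-0.032,0,0.008,0,0,0],[1,-0.04,0,0.01,0,0,0]]
  ]
}}

```text
time: 3.82
tcp_pos: [0.4984, 0.0968, 0.0468]
orientation: [[-0.97, 0.0, 0.244], [0.001, 1.0, 0.003], [-0.244, 0.003, -0.97]]
force: [-10.3, 4.7, 1.4]
gripper_width: 0.0
grasp_force: 5.3
```

{"op": "move_arm", "data": {
  "increments": [
    [[1,-0.01,0,0.0025,0,0,0],[1,-0.02,0,0.005,0,0,0],[1,-0.03,0,0.0075,0,0,0],[1,-0.04,0,0.01,0,0,0],[1,-0.05,0,0.0125,0,0,0]]
  ]
}}

```text
time: 4.23
tcp_pos: [0.5088, 0.0968, 0.0469]
orientation: [[-0.97, 0.0, 0.244], [0.001, 1.0, 0.003], [-0.244, 0.003, -0.97]]
force: [-9.7, 4.8, -0.0]
gripper_width: -0.0
grasp_force: 4.9
```

{"op": "move_arm", "data": {
  "increments": [
    [[1,0.12,0,-0.031,0,0,0],[1,0.26,-0.1,-0.065,0,0,0],[1,0.29,-0.28,-0.073,0,0,0],[1,0.29,-0.46,-0.073,0,0,0],[1,0.29,-0.64,-0.073,0,0,0]]
  ]
}}

```text
time: 4.65
tcp_pos: [0.4554, -0.0326, 0.0499]
orientation: [[-0.966, -0.002, 0.26], [-0.002, 1.0, 0.002], [-0.26, 0.002, -0.966]]
force: [1.1, 0.6, 0.8]
gripper_width: -0.001
grasp_force: 0.0
```

{"op": "move_arm", "data": {
  "increments": [
    [[1,0,-0.18,0,0,0,0],[1,0,-0.36,0,0,0,0],[1,0,-0.54,0,0,0,0],[1,0,-0.64,0,0,0,0],[1,0,-0.64,0,0,0,0]]
  ]
}}

```text
time: 5.07
tcp_pos: [0.4579, -0.1648, 0.051]
orientation: [[-0.965, 0.005, 0.263], [0.005, 1.0, -0.003], [-0.263, -0.001, -0.965]]
force: [0.2, -0.9, 0.2]
gripper_width: 0.0
grasp_force: 0.0
```

```bash
python3 - <<'E'
from h import *
save("top","pics/top2.png"); i=cv2.imread("pics/top2.png")[140:240,185:345]
cv2.imwrite("pics/crop2.png",cv2.resize(i,None,fx=5,fy=5,interpolation=cv2.INTER_CUBIC)); to([.465,-.160,.045],tilt(15))
E
```

```text
5.1167 [ 0.457  -0.1625  0.0504] rows [-0.0316  0.0124  0.0364] [-0.0001  0.0008 -0.0013]
```

View pics/crop2.png

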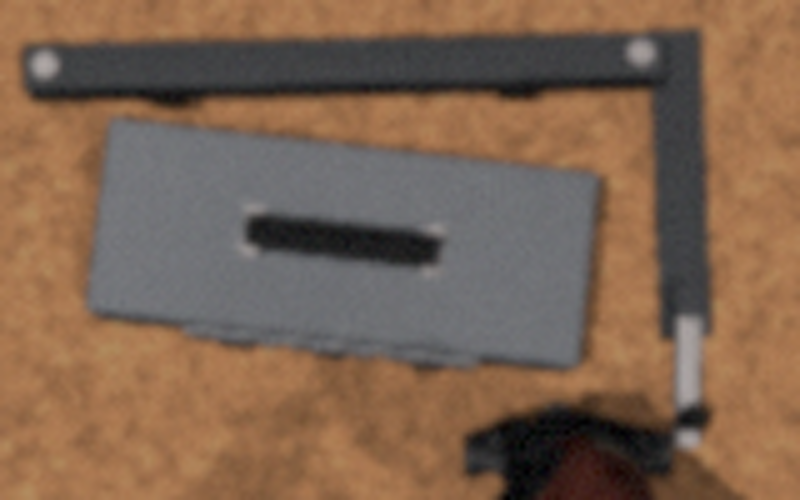

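The crop shows the box turned about 6.5° clockwise. Its right rear corner is at (578,368) and the gripper is behind it, clear of the keeper. Next I push right.

{"op": "move_arm", "data": {
  "increments": [
    [[1,-0.02,0.02,0.01,0,0,0],[1,-0.04,0.035,0.02,0,0,0],[1,-0.06,0.035,0.028,0,0,0],[1,-0.075,0.035,0.033,0,0,0],[1,-0.085,0.035,0.036,0,0,0]]
  ]
}}

```text
time: 5.53
tcp_pos: [0.4752, -0.1518, 0.0472]
orientation: [[-0.966, -0.002, 0.26], [-0.002, 1.0, 0.002], [-0.26, 0.002, -0.966]]
force: [0.4, 0.4, 0.0]
gripper_width: -0.003
grasp_force: 0.0
```

{"op": "move_arm", "data": {
  "increments": [
    [[1,-0.01,0,0.0025,0,0,0],[1,-0.02,0,0.005,0,0,0],[1,-0.028,0,0.007,0,0,0],[1,-0.036,0,0.009,0,0,0],[1,-0.044,0,0.011,0,0,0]]
  ]
}}

```text
time: 5.95
tcp_pos: [0.48, -0.1514, 0.0455]
orientation: [[-0.968, -0.002, 0.251], [-0.001, 1.0, 0.006], [-0.251, 0.005, -0.968]]
force: [-12.7, -1.6, 3.4]
gripper_width: -0.001
grasp_force: 5.8
```

{"op": "move_arm", "data": {
  "increments": [
    [[1,-0.006,0,0.001,0,0,0],[1,-0.012,0,0.002,0,0,0],[1,-0.018,0,0.003,0,0,0],[1,-0.026,0,0.005,0,0,0],[1,-0.034,0,0.007,0,0,0]]
  ]
}}

```text
time: 6.37
tcp_pos: [0.4856, -0.1516, 0.045]
orientation: [[-0.968, -0.002, 0.249], [-0.001, 1.0, 0.005], [-0.249, 0.005, -0.968]]
force: [-10.5, -3.2, 0.9]
gripper_width: -0.004
grasp_force: 5.1
```

{"op": "move_arm", "data": {
  "increments": [
    [[1,-0.01,0,0.0025,0,0,0],[1,-0.02,0,0.005,0,0,0],[1,-0.03,0,0.0075,0,0,0],[1,-0.04,0,0.01,0,0,0],[1,-0.05,0,0.0125,0,0,0]]
  ]
}}

```text
time: 6.78
tcp_pos: [0.496, -0.1519, 0.0451]
orientation: [[-0.968, -0.002, 0.25], [-0.001, 1.0, 0.005], [-0.25, 0.005, -0.968]]
force: [-10.3, -3.4, 0.8]
gripper_width: -0.002
grasp_force: 5.0
```

{"op": "move_arm", "data": {
  "increments": [
    [[1,-0.012,0,0.003,0,0,0],[1,-0.024,0,0.006,0,0,0],[1,-0.036,0,0.009,0,0,0],[1,-0.048,0,0.012,0,0,0],[1,-0.06,0,0.015,0,0,0]]
  ]
}}

```text
time: 7.2
tcp_pos: [0.5084, -0.1521, 0.0453]
orientation: [[-0.968, -0.002, 0.25], [-0.001, 1.0, 0.005], [-0.25, 0.004, -0.968]]
force: [-9.6, -3.8, 0.4]
gripper_width: -0.0
grasp_force: 4.8
```

{"op": "move_arm", "data": {
  "increments": [
    [[1,-0.012,0,0.003,0,0,0],[1,-0.024,0,0.006,0,0,0],[1,-0.036,0,0.009,0,0,0],[1,-0.048,0,0.012,0,0,0],[1,-0.052,0,0.013,0,0,0]]
  ]
}}

```text
time: 7.62
tcp_pos: [0.5193, -0.1521, 0.0454]
orientation: [[-0.968, -0.002, 0.25], [-0.001, 1.0, 0.005], [-0.25, 0.004, -0.968]]
force: [-9.0, -3.9, -2.1]
gripper_width: 0.001
grasp_force: 4.6
```

{"op": "move_arm", "data": {
  "increments": [
    [[1,0.12,0,-0.031,0,0,0],[1,0.26,0.08,-0.065,0,0,0],[1,0.28,0.26,-0.073,0,0,0],[1,0.28,0.44,-0.073,0,0,0],[1,0.28,0.62,-0.073,0,0,0]]
  ]
}}

```text
time: 8.03
tcp_pos: [0.4655, -0.0285, 0.0484]
orientation: [[-0.965, 0.003, 0.261], [0.004, 1.0, 0.001], [-0.261, 0.002, -0.965]]
force: [1.3, -0.4, 0.7]
gripper_width: -0.001
grasp_force: 0.0
```

{"op": "move_arm", "data": {
  "increments": [
    [[1,0,0.18,0,0,0,0],[1,0,0.36,0,0,0,0],[1,0,0.54,0,0,0,0],[1,0,0.61,0,0,0,0],[1,0,0.61,0,0,0,0]]
  ]
}}

```text
time: 8.45
tcp_pos: [0.4662, 0.0959, 0.0489]
orientation: [[-0.965, -0.005, 0.261], [-0.004, 1.0, 0.004], [-0.261, 0.002, -0.965]]
force: [-0.0, 0.7, -0.0]
gripper_width: 0.003
grasp_force: 0.0
```

```bash
python3 - <<'E'
from h import *
save("top","pics/top3.png"); i=cv2.imread("pics/top3.png")[140:240,185:345]
cv2.imwrite("pics/crop3.png",cv2.resize(i,None,fx=5,fy=5,interpolation=cv2.INTER_CUBIC)); to([.49,.093,.046],tilt(15))
E
```

```text
8.5 [0.4662 0.0945 0.0487] rows [-0.1113 -0.0082  0.0441] [0.0009 0.0006 0.001 ]
```

View pics/crop3.png

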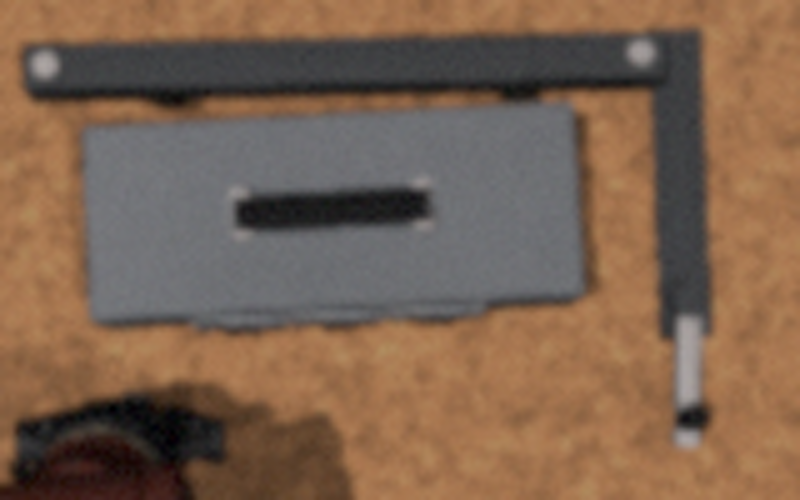

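The crop shows the box turned about +2.8°, its left rear corner at (95,323), lateral position unchanged. Next I push left.

{"op": "move_arm", "data": {
  "increments": [
    [[1,-0.03,0,0.01,0,0,0],[1,-0.06,0,0.018,0,0,0],[1,-0.09,0,0.028,0,0,0],[1,-0.11,0,0.036,0,0,0],[1,-0.13,0,0.042,0,0,0]]
  ]
}}

```text
time: 8.92
tcp_pos: [0.4944, 0.0921, 0.0472]
orientation: [[-0.966, 0.002, 0.26], [0.002, 1.0, 0.001], [-0.26, 0.002, -0.966]]
force: [0.2, 0.4, -0.6]
gripper_width: -0.001
grasp_force: 0.0
```

{"op": "move_arm", "data": {
  "increments": [
    [[1,-0.01,0,0.0025,0,0,0],[1,-0.02,0,0.005,0,0,0],[1,-0.03,0,0.0075,0,0,0],[1,-0.04,0,0.01,0,0,0],[1,-0.05,0,0.0125,0,0,0]]
  ]
}}

```text
time: 9.33
tcp_pos: [0.5036, 0.0931, 0.0472]
orientation: [[-0.966, -0.0, 0.259], [0.0, 1.0, 0.002], [-0.259, 0.002, -0.966]]
force: [-0.1, 0.7, 0.7]
gripper_width: -0.001
grasp_force: 0.0
```

{"op": "move_arm", "data": {
  "increments": [
    [[1,-0.008,0,0.002,0,0,0],[1,-0.016,0,0.004,0,0,0],[1,-0.024,0,0.006,0,0,0],[1,-0.032,0,0.008,0,0,0],[1,-0.04,0,0.01,0,0,0]]
  ]
}}

```text
time: 9.75
tcp_pos: [0.5072, 0.0931, 0.0451]
orientation: [[-0.969, -0.0, 0.249], [0.0, 1.0, 0.001], [-0.249, 0.001, -0.969]]
force: [-11.3, -1.4, 4.4]
gripper_width: -0.0
grasp_force: 5.4
```

{"op": "move_arm", "data": {
  "increments": [
    [[1,-0.006,0,0.001,0,0,0],[1,-0.012,0,0.002,0,0,0],[1,-0.02,0,0.004,0,0,0],[1,-0.028,0,0.006,0,0,0],[1,-0.036,0,0.008,0,0,0]]
  ]
}}

```text
time: 10.17
tcp_pos: [0.512, 0.0936, 0.044]
orientation: [[-0.97, -0.0, 0.244], [0.0, 1.0, 0.002], [-0.244, 0.002, -0.97]]
force: [-11.4, 3.0, 3.0]
gripper_width: 0.002
grasp_force: 5.8
```

{"op": "move_arm", "data": {
  "increments": [
    [[1,-0.008,0,0.002,0,0,0],[1,-0.016,0,0.004,0,0,0],[1,-0.024,0,0.006,0,0,0],[1,-0.032,0,0.008,0,0,0],[1,-0.04,0,0.01,0,0,0]]
  ]
}}

```text
time: 10.58
tcp_pos: [0.5201, 0.0939, 0.0439]
orientation: [[-0.97, -0.0, 0.244], [0.001, 1.0, 0.003], [-0.244, 0.003, -0.97]]
force: [-10.1, 3.9, 1.4]
gripper_width: 0.001
grasp_force: 5.3
```

{"op": "move_arm", "data": {
  "increments": [
    [[1,-0.006,0,0.0015,0,0,0],[1,-0.012,0,0.003,0,0,0],[1,-0.018,0,0.0045,0,0,0],[1,-0.024,0,0.006,0,0,0],[1,-0.03,0,0.0075,0,0,0]]
  ]
}}

```text
time: 11.0
tcp_pos: [0.5263, 0.0941, 0.0439]
orientation: [[-0.97, -0.0, 0.244], [0.001, 1.0, 0.003], [-0.244, 0.003, -0.97]]
force: [-10.7, 4.1, 1.1]
gripper_width: -0.002
grasp_force: 5.2
```

{"op": "move_arm", "data": {
  "increments": [
    [[1,0.12,0,-0.031,0,0,0],[1,0.26,-0.08,-0.065,0,0,0],[1,0.28,-0.26,-0.073,0,0,0],[1,0.28,-0.44,-0.073,0,0,0],[1,0.28,-0.62,-0.073,0,0,0]]
  ]
}}

```text
time: 11.42
tcp_pos: [0.4753, -0.0315, 0.0475]
orientation: [[-0.965, -0.002, 0.261], [-0.002, 1.0, 0.002], [-0.261, 0.001, -0.965]]
force: [1.3, -0.8, 0.2]
gripper_width: 0.001
grasp_force: 0.0
```

{"op": "move_arm", "data": {
  "increments": [
    [[1,0,-0.18,0,0,0,0],[1,0,-0.36,0,0,0,0],[1,0,-0.54,0,0,0,0],[1,0,-0.62,0,0,0,0],[1,0,-0.62,0,0,0,0]]
  ]
}}

```text
time: 11.83
tcp_pos: [0.4775, -0.1594, 0.0484]
orientation: [[-0.965, 0.005, 0.263], [0.004, 1.0, -0.002], [-0.263, -0.001, -0.965]]
force: [1.3, -0.3, -0.3]
gripper_width: 0.001
grasp_force: 0.0
```

{"op": "move_arm", "data": {
  "increments": [
    [[1,-0.03,0,0.01,0,0,0],[1,-0.06,0,0.018,0,0,0],[1,-0.09,0,0.026,0,0,0],[1,-0.11,0,0.032,0,0,0],[1,-0.13,0,0.036,0,0,0]]
  ]
}}

```text
time: 12.25
tcp_pos: [0.5035, -0.1537, 0.0468]
orientation: [[-0.966, -0.002, 0.26], [-0.002, 1.0, 0.003], [-0.26, 0.002, -0.966]]
force: [0.4, 0.2, 1.3]
gripper_width: 0.001
grasp_force: 0.0
```

```bash
python3 - <<'E'
from h import *
save("top","pics/top4.png"); i=cv2.imread("pics/top4.png")[140:240,185:345]
cv2.imwrite("pics/crop4.png",cv2.resize(i,None,fx=5,fy=5,interpolation=cv2.INTER_CUBIC)); to([.505,-.152,.046],tilt(15))
E
```

```text
12.3 [ 0.5043 -0.1541  0.0472] rows [-0.0018  0.0105  0.0068] [0.0006 0.0006 0.0005]
```

View pics/crop4.png

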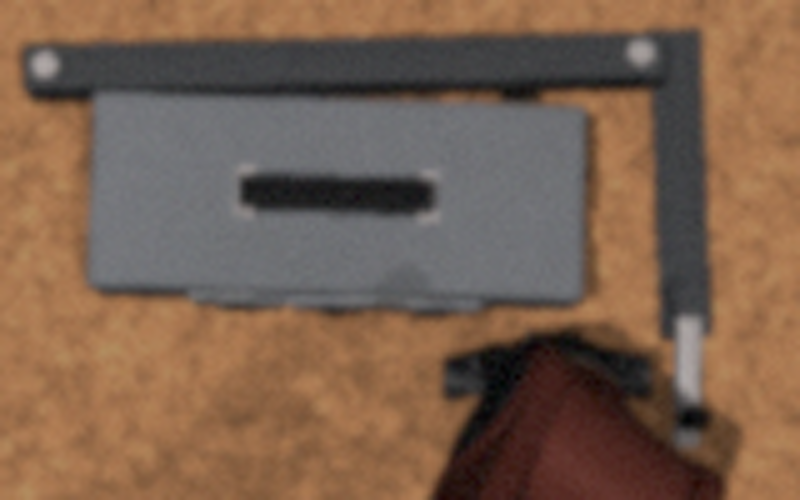

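The crop shows the left front edge at the left buffer and the right side about 14 mm short, with the front edge running (93,93) to (585,108). Next I push right.

{"op": "move_arm", "data": {
  "increments": [
    [[1,-0.012,0,0.003,0,0,0],[1,-0.024,0,0.006,0,0,0],[1,-0.034,0,0.0085,0,0,0],[1,-0.044,0,0.011,0,0,0],[1,-0.054,0,0.0135,0,0,0]]
  ]
}}

```text
time: 12.72
tcp_pos: [0.514, -0.155, 0.0471]
orientation: [[-0.966, 0.0, 0.26], [0.001, 1.0, 0.002], [-0.26, 0.002, -0.966]]
force: [-0.9, 0.1, 1.1]
gripper_width: -0.001
grasp_force: 0.0
```

{"op": "move_arm", "data": {
  "increments": [
    [[1,-0.008,0,0.002,0,0,0],[1,-0.016,0,0.004,0,0,0],[1,-0.024,0,0.006,0,0,0],[1,-0.032,0,0.008,0,0,0],[1,-0.04,0,0.01,0,0,0]]
  ]
}}

```text
time: 13.13
tcp_pos: [0.5185, -0.1538, 0.0454]
orientation: [[-0.968, -0.002, 0.251], [-0.001, 1.0, 0.005], [-0.251, 0.005, -0.968]]
force: [-12.1, -1.3, 5.5]
gripper_width: 0.002
grasp_force: 6.1
```

{"op": "move_arm", "data": {
  "increments": [
    [[1,-0.006,0,0.0015,0,0,0],[1,-0.012,0,0.003,0,0,0],[1,-0.018,0,0.0045,0,0,0],[1,-0.024,0,0.006,0,0,0],[1,-0.03,0,0.0075,0,0,0]]
  ]
}}

```text
time: 13.55
tcp_pos: [0.5235, -0.154, 0.0447]
orientation: [[-0.968, -0.002, 0.249], [-0.001, 1.0, 0.005], [-0.249, 0.004, -0.968]]
force: [-11.6, -3.3, 2.8]
gripper_width: 0.001
grasp_force: 5.4
```

{"op": "move_arm", "data": {
  "increments": [
    [[1,-0.006,0,0.0015,0,0,0],[1,-0.012,0,0.003,0,0,0],[1,-0.018,0,0.0045,0,0,0],[1,-0.024,0,0.006,0,0,0],[1,-0.03,0,0.0075,0,0,0]]
  ]
}}

```text
time: 13.97
tcp_pos: [0.5297, -0.1544, 0.0447]
orientation: [[-0.968, -0.002, 0.25], [-0.001, 1.0, 0.004], [-0.25, 0.004, -0.968]]
force: [-10.0, -4.3, 1.5]
gripper_width: -0.001
grasp_force: 5.1
```

{"op": "move_arm", "data": {
  "increments": [
    [[1,-0.004,0,0.001,0,0,0],[1,-0.008,0,0.002,0,0,0],[1,-0.012,0,0.003,0,0,0]]
  ]
}}

```text
time: 14.22
tcp_pos: [0.5319, -0.1544, 0.0446]
orientation: [[-0.969, -0.002, 0.249], [-0.001, 1.0, 0.004], [-0.249, 0.004, -0.969]]
force: [-12.6, -4.7, 3.7]
gripper_width: 0.003
grasp_force: 6.1
```

{"op": "move_arm", "data": {
  "increments": [
    [[1,-0.004,0,0.001,0,0,0],[1,-0.008,0,0.002,0,0,0],[1,-0.012,0,0.003,0,0,0]]
  ]
}}

```text
time: 14.47
tcp_pos: [0.5336, -0.1542, 0.0444]
orientation: [[-0.969, -0.003, 0.247], [-0.001, 1.0, 0.005], [-0.247, 0.004, -0.969]]
force: [-13.4, -4.7, 3.9]
gripper_width: -0.002
grasp_force: 7.0
```

{"op": "move_arm", "data": {
  "increments": [
    [[1,0.12,0,-0.031,0,0,0],[1,0.26,0.08,-0.065,0,0,0],[1,0.28,0.26,-0.073,0,0,0],[1,0.28,0.44,-0.073,0,0,0],[1,0.28,0.62,-0.073,0,0,0]]
  ]
}}

```text
time: 14.88
tcp_pos: [0.4809, -0.0304, 0.0474]
orientation: [[-0.966, 0.003, 0.26], [0.004, 1.0, 0.001], [-0.26, 0.002, -0.966]]
force: [0.4, 0.3, 0.3]
gripper_width: 0.0
grasp_force: 0.0
```

{"op": "move_arm", "data": {
  "increments": [
    [[1,0,0.18,0,0,0,0],[1,0,0.36,0,0,0,0],[1,0,0.54,0,0,0,0],[1,0,0.62,0,0,0,0],[1,0,0.62,0,0,0,0]]
  ]
}}

```text
time: 15.3
tcp_pos: [0.4816, 0.0961, 0.0479]
orientation: [[-0.965, -0.005, 0.261], [-0.004, 1.0, 0.004], [-0.261, 0.003, -0.965]]
force: [-0.0, -0.7, 0.1]
gripper_width: -0.002
grasp_force: 0.0
```

{"op": "move_arm", "data": {
  "increments": [
    [[1,-0.03,0,0.009,0,0,0],[1,-0.06,0,0.018,0,0,0],[1,-0.09,0,0.026,0,0,0],[1,-0.11,0,0.03,0,0,0],[1,-0.13,0,0.034,0,0,0]]
  ]
}}

```text
time: 15.72
tcp_pos: [0.5096, 0.0919, 0.0479]
orientation: [[-0.966, 0.002, 0.26], [0.002, 1.0, 0.001], [-0.26, 0.002, -0.966]]
force: [0.5, -0.8, -0.1]
gripper_width: -0.0
grasp_force: 0.0
```

```bash
python3 - <<'E'
from h import *
save("top","pics/top5.png"); i=cv2.imread("pics/top5.png")[140:240,185:345]
cv2.imwrite("pics/crop5.png",cv2.resize(i,None,fx=5,fy=5,interpolation=cv2.INTER_CUBIC)); to([.515,.094,.046],tilt(15))
E
```

```text
15.7667 [0.5104 0.092  0.0483] rows [-0.0193  0.0098  0.017 ] [ 0.0005  0.0008 -0.0007]
```

View pics/crop5.png

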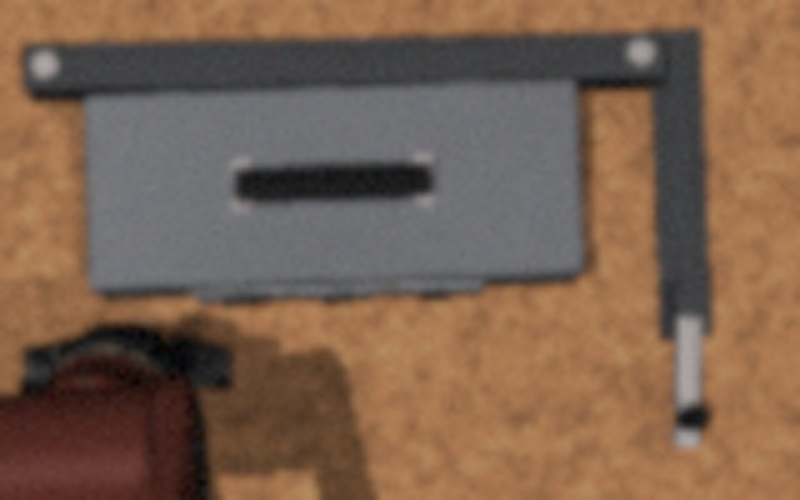

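The crop shows the front edge running (88,95) to (578,80), so the left lags the rail line by about 3–4 mm. I finish the left side.

{"op": "move_arm", "data": {
  "increments": [
    [[1,-0.012,0.005,0.004,0,0,0],[1,-0.024,0.01,0.008,0,0,0],[1,-0.034,0.01,0.011,0,0,0],[1,-0.044,0.01,0.014,0,0,0],[1,-0.054,0.01,0.017,0,0,0]]
  ]
}}

```text
time: 16.18
tcp_pos: [0.5198, 0.0951, 0.0472]
orientation: [[-0.966, -0.0, 0.26], [0.0, 1.0, 0.002], [-0.26, 0.002, -0.966]]
force: [0.2, 1.0, 0.4]
gripper_width: -0.0
grasp_force: 0.0
```

{"op": "move_arm", "data": {
  "increments": [
    [[1,-0.008,0,0.002,0,0,0],[1,-0.016,0,0.004,0,0,0],[1,-0.024,0,0.006,0,0,0],[1,-0.032,0,0.008,0,0,0],[1,-0.04,0,0.01,0,0,0]]
  ]
}}

```text
time: 16.6
tcp_pos: [0.5255, 0.0951, 0.0462]
orientation: [[-0.967, -0.0, 0.253], [0.0, 1.0, 0.002], [-0.253, 0.002, -0.967]]
force: [-7.5, -0.2, 2.1]
gripper_width: -0.006
grasp_force: 3.8
```

{"op": "move_arm", "data": {
  "increments": [
    [[1,-0.005,0,0.001,0,0,0],[1,-0.01,0,0.002,0,0,0],[1,-0.015,0,0.003,0,0,0],[1,-0.02,0,0.004,0,0,0]]
  ]
}}

```text
time: 16.93
tcp_pos: [0.526, 0.0951, 0.0446]
orientation: [[-0.969, -0.0, 0.246], [0.0, 1.0, 0.001], [-0.246, 0.001, -0.969]]
force: [-11.0, 1.4, 4.9]
gripper_width: -0.002
grasp_force: 5.7
```

{"op": "move_arm", "data": {
  "increments": [
    [[1,-0.005,0,0.001,0,0,0],[1,-0.01,0,0.002,0,0,0],[1,-0.015,0,0.003,0,0,0],[1,-0.02,0,0.004,0,0,0]]
  ]
}}

```text
time: 17.27
tcp_pos: [0.5286, 0.0954, 0.0441]
orientation: [[-0.97, -0.0, 0.243], [0.0, 1.0, 0.002], [-0.243, 0.002, -0.97]]
force: [-13.5, 2.2, 4.8]
gripper_width: 0.002
grasp_force: 6.7
```

{"op": "move_arm", "data": {
  "increments": [
    [[1,-0.003,0,0.0007,0,0,0],[1,-0.006,0,0.0014,0,0,0],[1,-0.009,0,0.002,0,0,0],[1,-0.009,0,0.002,0,0,0]]
  ]
}}

```text
time: 17.6
tcp_pos: [0.5297, 0.0955, 0.0438]
orientation: [[-0.97, -0.0, 0.241], [0.0, 1.0, 0.002], [-0.241, 0.002, -0.97]]
force: [-15.0, 2.0, 5.3]
gripper_width: 0.003
grasp_force: 7.0
```

{"op": "move_arm", "data": {
  "increments": [
    [[1,0.12,0,-0.031,0,0,0],[1,0.26,-0.08,-0.065,0,0,0],[1,0.28,-0.26,-0.073,0,0,0],[1,0.28,-0.44,-0.073,0,0,0],[1,0.28,-0.62,-0.073,0,0,0]]
  ]
}}

```text
time: 18.02
tcp_pos: [0.4797, -0.0296, 0.0476]
orientation: [[-0.965, -0.002, 0.261], [-0.002, 1.0, 0.002], [-0.261, 0.001, -0.965]]
force: [0.9, 0.0, -0.4]
gripper_width: 0.004
grasp_force: 0.0
```

{"op": "move_arm", "data": {
  "increments": [
    [[1,0,-0.18,0,0,0,0],[1,0,-0.36,0,0,0,0],[1,0,-0.54,0,0,0,0],[1,0,-0.62,0,0,0,0],[1,0,-0.62,0,0,0,0]]
  ]
}}

```text
time: 18.43
tcp_pos: [0.4818, -0.1574, 0.0485]
orientation: [[-0.965, 0.005, 0.263], [0.005, 1.0, -0.002], [-0.263, -0.001, -0.965]]
force: [-0.2, -0.2, 0.9]
gripper_width: -0.002
grasp_force: 0.0
```

{"op": "move_arm", "data": {
  "increments": [
    [[1,-0.04,0,0.011,0,0,0],[1,-0.08,0,0.022,0,0,0],[1,-0.12,0,0.032,0,0,0],[1,-0.15,0,0.04,0,0,0],[1,-0.18,0,0.048,0,0,0]]
  ]
}}

```text
time: 18.85
tcp_pos: [0.5185, -0.1517, 0.0472]
orientation: [[-0.966, -0.002, 0.26], [-0.002, 1.0, 0.002], [-0.26, 0.002, -0.966]]
force: [-0.1, 0.9, 0.4]
gripper_width: -0.002
grasp_force: 0.0
```

{"op": "move_arm", "data": {
  "increments": [
    [[1,-0.012,0,0.003,0,0,0],[1,-0.024,0,0.006,0,0,0],[1,-0.034,0,0.0085,0,0,0],[1,-0.044,0,0.011,0,0,0],[1,-0.052,0,0.013,0,0,0]]
  ]
}}

```text
time: 19.27
tcp_pos: [0.5281, -0.1528, 0.0473]
orientation: [[-0.966, -0.0, 0.259], [0.0, 1.0, 0.002], [-0.259, 0.002, -0.966]]
force: [0.2, -0.9, -0.3]
gripper_width: 0.004
grasp_force: 0.0
```

{"op": "move_arm", "data": {
  "increments": [
    [[1,-0.008,0,0.002,0,0,0],[1,-0.016,0,0.004,0,0,0],[1,-0.024,0,0.006,0,0,0],[1,-0.032,0,0.008,0,0,0],[1,-0.04,0,0.01,0,0,0]]
  ]
}}

```text
time: 19.68
tcp_pos: [0.5327, -0.152, 0.0458]
orientation: [[-0.968, -0.002, 0.251], [-0.001, 1.0, 0.005], [-0.251, 0.004, -0.968]]
force: [-11.9, -1.5, 4.2]
gripper_width: 0.0
grasp_force: 6.1
```

{"op": "move_arm", "data": {
  "increments": [
    [[1,-0.004,0,0.001,0,0,0],[1,-0.008,0,0.002,0,0,0],[1,-0.012,0,0.003,0,0,0],[1,-0.016,0,0.004,0,0,0]]
  ]
}}

```text
time: 20.02
tcp_pos: [0.5338, -0.1515, 0.0446]
orientation: [[-0.969, -0.003, 0.247], [-0.001, 1.0, 0.006], [-0.247, 0.006, -0.969]]
force: [-14.4, -3.5, 6.9]
gripper_width: 0.003
grasp_force: 7.4
```

{"op": "move_arm", "data": {
  "increments": [
    [[1,-0.003,0,0.0,0,0,0],[1,-0.006,0,0.0,0,0,0],[1,-0.006,0,0.0,0,0,0]]
  ]
}}

```text
time: 20.27
tcp_pos: [0.5345, -0.1516, 0.0446]
orientation: [[-0.969, -0.003, 0.246], [-0.001, 1.0, 0.006], [-0.246, 0.006, -0.969]]
force: [-14.9, -2.8, 5.4]
gripper_width: -0.003
grasp_force: 7.2
```

{"op": "move_arm", "data": {
  "increments": [
    [[1,0.12,0,-0.03,0,0,0],[1,0.3,0,-0.08,0,0,0],[1,0.27,-0.1,-0.25,0,0,0],[1,0.27,-0.2,-0.45,0,0,0],[1,0.264,-0.36,-0.615,0,0,0]]
  ]
}}

```text
time: 20.68
tcp_pos: [0.4566, -0.2182, 0.1472]
orientation: [[-0.966, -0.001, 0.257], [-0.0, 1.0, 0.005], [-0.257, 0.005, -0.966]]
force: [1.3, -0.3, 1.0]
gripper_width: -0.002
grasp_force: 0.0
```

{"op": "move_arm", "data": {
  "increments": [
    [[1,0,-0.18,0,0,0,0],[1,0,-0.36,0,0,0,0],[1,0,-0.41,0,0,0,0],[1,0,-0.41,0,0,0,0],[1,0,-0.41,0,0,0,0]]
  ]
}}

```text
time: 21.1
tcp_pos: [0.4586, -0.3018, 0.1469]
orientation: [[-0.966, 0.001, 0.259], [0.002, 1.0, 0.003], [-0.259, 0.004, -0.966]]
force: [-0.1, 0.9, -0.2]
gripper_width: 0.004
grasp_force: 0.0
```

```bash
python3 - <<'E'
from h import *
to([.457,-.305,.06],tilt(15))
w=save("wrist","pics/w2.png"); t=save("top","pics/top6.png")
i=cv2.resize(t["image"][140:240,185:345],(512,320),interpolation=cv2.INTER_CUBIC)
s=cv2.resize(w["image"],(427,320)); cv2.imwrite("pics/both.png",cv2.resize(np.hstack([i,s]),(800,272)))
E
```

```text
21.1 [ 0.4586 -0.3018  0.1469] rows [ 0.1203 -0.0175  0.4178] [ 0.0011 -0.     -0.0007]
```

View pics/both.png

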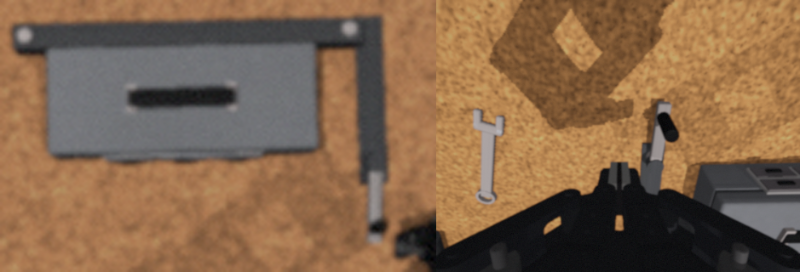

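The left half shows the box parallel to the rail. In the right half (wrist) the keeper tip is near (663,103), the knob from its base (664,118) to its top (672,135), and the finger tips near (619,165).

```bash
python3 - <<'E'
from h import *
for u,v,z in[(663,103,.027),(664,118,.027),(672,134,.073),(652,180,.027)]:
    print(px2w("pics/w2.png",(u/.852-512)*512/427,v/.85*1.2,z).round(4))
E
```

```text
[ 0.4446 -0.2493  0.027 ]
[ 0.4637 -0.246   0.027 ]
[ 0.4599 -0.2476  0.073 ]
[ 0.5635 -0.2521  0.027 ]
```

{"op": "move_arm", "data": {
  "increments": [
    [[1,0.04,0,0.14,0,0,0],[1,0.08,0,0.28,0,0,0],[1,0.12,0,0.42,0,0,0],[1,0.12,0,0.42,0,0,0]]
  ]
}}

```text
time: 21.53
tcp_pos: [0.4543, -0.2951, 0.0538]
orientation: [[-0.969, -0.001, 0.248], [0.002, 1.0, 0.012], [-0.248, 0.012, -0.969]]
force: [-1.4, 1.3, -1.0]
gripper_width: 0.001
grasp_force: 0.0
```

{"op": "move_arm", "data": {
  "increments": [
    [[1,-0.0,0.04,0.0,0,0,0],[1,0,0.08,0,0,0,0],[1,0,0.11,0,0,0,0],[1,0,0.13,0,0,0,0],[1,0,0.15,0,0,0,0]]
  ]
}}

```text
time: 21.95
tcp_pos: [0.4596, -0.2713, 0.0625]
orientation: [[-0.966, 0.0, 0.26], [0.0, 1.0, -0.001], [-0.26, -0.001, -0.966]]
force: [-1.0, 0.1, 0.9]
gripper_width: 0.006
grasp_force: 0.0
```

```bash
python3 - <<'E'
from h import *
to([.4535,-.245,.06],tilt(15));to([.461,-.2185,.06],tilt(15))
E
```

```text
21.95 [ 0.4596 -0.2713  0.0625] rows [0.0325 0.1317 0.0038] [-0.0004  0.0005 -0.    ]
21.95 [ 0.4596 -0.2713  0.0625] rows [-0.0037  0.2642  0.0134] [-0.0004  0.0005 -0.    ]
```

{"op": "move_arm", "data": {
  "increments": [
    [[1,0.005,0.03,0.002,0,0,0],[1,0.01,0.06,0.003,0,0,0],[1,0.016,0.09,0.004,0,0,0],[1,0.02,0.12,0.005,0,0,0],[1,0.018,0.15,0.006,0,0,0]]
  ]
}}

```text
time: 22.37
tcp_pos: [0.455, -0.2408, 0.0584]
orientation: [[-0.966, 0.001, 0.258], [0.002, 1.0, 0.001], [-0.258, 0.001, -0.966]]
force: [-0.6, -0.8, -0.5]
gripper_width: -0.003
grasp_force: 0.6
```

{"op": "move_arm", "data": {
  "increments": [
    [[1,-0.006,0.03,0.002,0,0,0],[1,-0.012,0.06,0.004,0,0,0],[1,-0.02,0.09,0.006,0,0,0],[1,-0.028,0.12,0.008,0,0,0],[1,-0.042,0.145,0.011,0,0,0]]
  ]
}}

```text
time: 22.78
tcp_pos: [0.4641, -0.2117, 0.0584]
orientation: [[-0.966, 0.001, 0.258], [0.001, 1.0, 0.001], [-0.258, 0.001, -0.966]]
force: [0.7, -1.0, -0.7]
gripper_width: -0.003
grasp_force: 0.7
```

```bash
python3 - <<'E'
from h import *
to([.4765,-.196,.06]);to([.4988,-.1795,.06])
t=save("top","pics/top7.png");w=save("wrist","pics/w3.png")
i=cv2.resize(t["image"][140:240,185:345],(512,320),interpolation=cv2.INTER_CUBIC)
s=cv2.resize(w["image"],(427,320)); cv2.imwrite("pics/both2.png",cv2.resize(np.hstack([i,s]),(800,272)))
E
```

```text
22.7833 [ 0.4641 -0.2117  0.0584] rows [-0.0618  0.0786  0.0085] [0. 0. 0.]
22.7833 [ 0.4641 -0.2117  0.0584] rows [-0.1694  0.1612  0.0373] [0. 0. 0.]
```

{"op": "move_arm", "data": {
  "increments": [
    [[1,-0.018,0.025,0.005,0,0,0],[1,-0.038,0.05,0.009,0,0,0],[1,-0.06,0.078,0.015,0,0,0],[1,-0.085,0.1,0.021,0,0,0],[1,-0.11,0.12,0.028,0,0,0]]
  ]
}}

```text
time: 23.3
tcp_pos: [0.4872, -0.1877, 0.0588]
orientation: [[-0.966, 0.001, 0.257], [0.001, 1.0, 0.001], [-0.257, 0.002, -0.966]]
force: [-1.1, -0.7, 0.1]
gripper_width: 0.002
grasp_force: 0.6
```

{"op": "move_arm", "data": {
  "increments": [
    [[1,-0.025,0.016,0.006,0,0,0],[1,-0.05,0.03,0.012,0,0,0],[1,-0.07,0.04,0.018,0,0,0],[1,-0.085,0.05,0.022,0,0,0],[1,-0.1,0.055,0.026,0,0,0]]
  ]
}}

```text
time: 23.72
tcp_pos: [0.5079, -0.1772, 0.059]
orientation: [[-0.966, 0.001, 0.258], [0.001, 1.0, 0.001], [-0.258, 0.001, -0.966]]
force: [-1.7, -1.1, -0.1]
gripper_width: -0.005
grasp_force: 0.6
```

```bash
python3 - <<'E'
from h import *
to([.511,-.1745,.06])
t=save("top","pics/top8.png");w=save("wrist","pics/w4.png")
i=cv2.resize(t["image"][140:240,185:345],(512,320),interpolation=cv2.INTER_CUBIC)
s=cv2.resize(w["image"],(427,320)); cv2.imwrite("pics/both3.png",cv2.resize(np.hstack([i,s]),(800,272)))
E
```

```text
23.7167 [ 0.5079 -0.1772  0.059 ] rows [-0.0161  0.0135 -0.0006] [0. 0. 0.]
```

{"op": "move_arm", "data": {
  "increments": [
    [[1,-0.008,0.003,0.002,0,0,0],[1,-0.016,0.006,0.004,0,0,0],[1,-0.022,0.008,0.005,0,0,0],[1,-0.022,0.008,0.005,0,0,0]]
  ]
}}

```text
time: 24.15
tcp_pos: [0.5121, -0.1759, 0.0592]
orientation: [[-0.966, 0.001, 0.258], [0.002, 1.0, 0.001], [-0.258, 0.001, -0.966]]
force: [-0.6, -1.2, -0.6]
gripper_width: -0.001
grasp_force: 0.3
```

{"op": "move_arm", "data": {
  "increments": [
    [[1,-0.005,0,0.001,0,0,0],[1,-0.01,0,0.0025,0,0,0],[1,-0.015,0,0.004,0,0,0]]
  ]
}}

```text
time: 24.4
tcp_pos: [0.514, -0.1758, 0.0589]
orientation: [[-0.967, 0.0, 0.255], [0.001, 1.0, 0.001], [-0.255, 0.002, -0.967]]
force: [-8.5, -1.2, 5.8]
gripper_width: -0.002
grasp_force: 4.4
```

Firm stop reached. Now I back straight off and look.

{"op": "move_arm", "data": {
  "increments": [
    [[1,0.05,0,-0.014,0,0,0],[1,0.18,0,-0.05,0,0,0],[1,0.34,0,-0.09,0,0,0],[1,0.5,0,-0.13,0,0,0],[1,0.5,0,-0.3,0,0,0]]
  ]
}}

```text
time: 24.82
tcp_pos: [0.3932, -0.1695, 0.0834]
orientation: [[-0.97, 0.002, 0.242], [0.005, 1.0, 0.013], [-0.242, 0.014, -0.97]]
force: [-1.5, 1.2, -1.0]
gripper_width: -0.002
grasp_force: 0.0
```

{"op": "move_arm", "data": {
  "increments": [
    [[1,0.1,0,-0.1,0,0,0],[1,0.1,0,-0.2,0,0,0],[1,0.1,0,-0.2,0,0,0],[1,0.1,0,-0.2,0,0,0]]
  ]
}}

```text
time: 25.15
tcp_pos: [0.3743, -0.1768, 0.1263]
orientation: [[-0.965, 0.002, 0.262], [0.002, 1.0, -0.003], [-0.262, -0.002, -0.965]]
force: [0.1, 0.2, 0.3]
gripper_width: 0.002
grasp_force: 0.0
```

```bash
python3 - <<'E'
from h import *
print(bot.get_obs()["force"])
t=save("top","pics/top9.png");w=save("wrist","pics/w5.png")
i=cv2.resize(t["image"][140:240,185:345],(800,500),interpolation=cv2.INTER_CUBIC)
cv2.imwrite("pics/end.png",i)
E
```

```text
[0.06859486 0.24229845 0.34406956]
```

View pics/end.png

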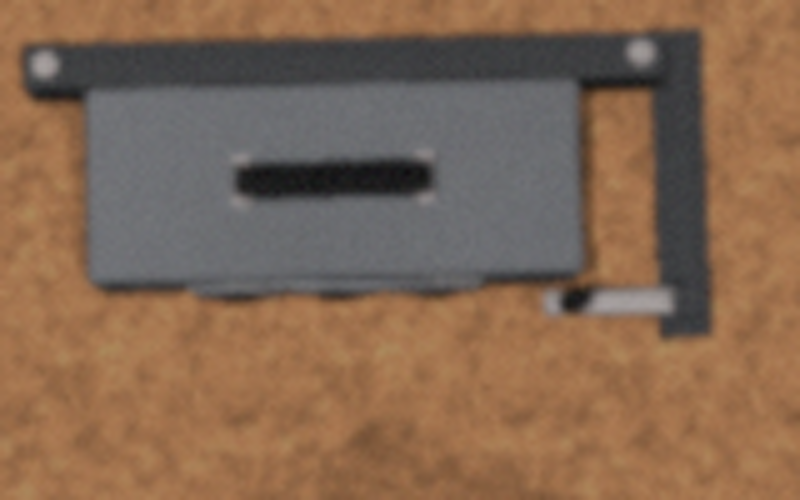

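The picture shows the keeper pointing to +y behind the right rear corner, knob at (575,300), with the box edge (88,93) to (578,82) parallel to the rail. One numeric check of the press depth before handing in.

```bash
python3 - <<'E'
from h import *
g=lambda u,v,z:px2w("pics/top9.png",185+(u+.5)/5-.5,140+(v+.5)/5-.5,z)
# Box displacement since start by ECC on the lid, in px -> world at z=.09
a=cv2.imread("pics/top.png",0); b=cv2.imread("pics/top9.png",0)
W=np.float32([[1,0,0],[0,1,-17]]); t=a[165:212,198:306]
W[:,2]+= [198,165]
_,W=cv2.findTransformECC(t,b,W,cv2.MOTION_EUCLIDEAN,(3,200,1e-6),None,3)
yaw=np.degrees(np.arctan2(W[1,0],W[0,0])); print("turn px deg",yaw)
for u,v in[(90,168),(583,168),(90,360),(585,360)]:
    p=np.array([(u+.5)/5-.5+185,(v+.5)/5-.5+140]); q=W@[p[0]-198,p[1]-165,1]
    A=px2w("pics/top.png",*p,.084);B=px2w("pics/top.png",*q,.084);print((B-A).round(4),B.round(4))
for u,v in[(33,96),(655,84)]: print(g(u,v,.05).round(4))
for u,v in[(650,288),(650,315),(550,288),(550,315)]: print(g(u,v,.027).round(4))
E
```

```text
turn px deg -3.9182572
[0.0405 0.0057 0.    ] [0.6557 0.1236 0.084 ]
[0.0613 0.0053 0.    ] [ 0.6758 -0.1747  0.084 ]
[ 0.0401 -0.0022  0.    ] [0.5394 0.1146 0.084 ]
[ 0.0606 -0.0026  0.    ] [ 0.559  -0.1825  0.084 ]
[0.6651 0.1581 0.05  ]
[ 0.6719 -0.2291  0.05  ]
[ 0.5462 -0.2271  0.027 ]
[ 0.5291 -0.2269  0.027 ]
[ 0.5463 -0.1642  0.027 ]
[ 0.5293 -0.164   0.027 ]
```

The ECC turn of -3.9° contradicts the picture (parallel edges), so I reject it. The corner pixels give advances of about 46 mm left and 52 mm right. The starting gaps to the buffers were about 41.5 and 46 mm. Final push forces were also 4–5 N above sliding level on both sides, so both buffers should be well pressed in.

```bash
python3 -c "
from station import job; print(job.job_done())"
```

```text
the job is handed in; nothing more can be done
None
```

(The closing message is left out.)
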